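# Dispense a culture dish and set it on the warming plate

### The job

Dispense one dish: slide the dispenser's red knob all the way until you feel its crossbar against the bumpers, hold it there a moment without shoving the dispenser along the bench, then let go so that the spring snaps the slide home by itself and the next dish drops into place. Take the dish that has slid onto the sloping chute and set it down level, gently and without dropping it, inside the free ring of the warming plate, then let go. Leave everything else as it stands.

Things in the scene. Friction and masses are not known exactly. Their poses are not given: they have to be found in the camera images.
- dispenser: Dish dispenser, 4 kg, loose on rubber feet (a push over 20 N shoves it): white base 90 mm wide (x), 304 mm long (y), floor 60 mm high. Origin: on the bench below the middle of the magazine (84 mm square collar, four rods 162 mm high). +y: push direction, towards the chute. At full stroke the bottom dish tips over the floor's edge (y = 70 mm). Fingers closing along x leave the knob's way free.
- slide: Spring-return slide with its upright red knob, 24 mm in diameter, 84 to 140 mm above the bench; origin on the knob's axis, 112 mm above the bench, at home at the dispenser's y = -186 mm. The knob stands on an 84 mm wide crossbar (top 78 mm high). It slides to +y until the crossbar meets the rubber bumpers, some 70 to 90 mm on: find the stop by feel. The spring pushes back with 3 N, at the end 7 N.
- chute (a point): Point on the chute's surface under the middle of a dish that lies against its two end pins (dispenser's y = 112 mm, 38 mm above the bench). The steel chute is 44 mm wide, so a dish overhangs each side by 8 mm; it slopes down along the dispenser's +y at 28 degrees (0.49 rad) and the dish lies tilted with it. Axes as the dispenser's.
- dish_a: The dish to dispense, lowest of the stack: closed round culture dish 60 mm in diameter, 15 mm high, about 40 g, white below, blue cover. Origin: centre of its underside, z along its axis.
- dish_b: Second dish of the stack, same kind; it must end at the bottom of the magazine, its underside 60 mm above the bench.
- dish_c: Third dish of the stack, same kind.
- dish_d: Top dish of the stack, same kind.
- warm_plate: Warming plate, fixed to the bench, 120 mm (x) by 200 mm (y), dark top 30 mm above the bench. Origin: on the bench, below its middle. Two white rings of 80 mm inner diameter are marked on it, 48 mm either way along y.
- free_ring (a point): Centre of the empty ring on the warming plate (plate's y = -48 mm), on its top surface.
- dish_warm: A dish of the same kind already lying in the other ring (plate's y = +48 mm): leave it.
- tip_box: Blue pipette-tip box with clear lid, 85 x 122 x 65 mm, origin under its middle. The warming plate and this box may stand on either side. Leave it.
- bottle: White bottle with blue label and orange cap, 60 mm in diameter, 130 mm high, origin under its middle. Leave it.
- joystick: Joystick control on a white foot 110 x 160 mm, about 145 mm high, fixed. Origin under its middle. Not needed.
Mind the look-alikes: they are no part of the job. What is shaped like the dish_d but brown or purple is not meant.

How it is judged:
By the outcome, as a careful person would: the job done as asked, in the order asked, and still so for the second after the job is handed in, with the robot touching nothing.
It also fails if it takes over 62 s, if anything falls off the work surface, if the arm or the gripper's body presses on something with over 40 N, if the wrist force passes 120 N, or if a joint passes its speed limit or range.

### The arm

A 6-joint arm with a two-finger parallel gripper is mounted at the origin on the work surface. World frame = base frame: x ahead of the robot, y to its left, z up, the work surface at z = 0. Lengths are in m, angles in rad, forces in N, time in s.
With the tool pointing down it reaches from about 0.35 to 0.975 m from the base axis. Payload 4.9 kg.
Tool frame: the origin (TCP) lies between the finger pads; the fingertips stand 17 mm ahead of it and the grasp point (between the pads) lies 2 mm behind it (manip.nose_length is the distance from the TCP to the fingertips, in m); z points along the fingers, y is the line along which they close (so a half turn about z gives the same grasp; the last joint's range is limited). The gripper opens to 85 mm and grips with 20 to 120 N. Pads are 22 mm wide; open, the fingers measure 114 mm over their backs; the gripper's body (76 mm by 85 mm) begins 54 mm behind the grasp point. The pads swing forward as they close: fully open they stand 13 mm farther back than shut.
Start: joints at [-1.431, 0.053, 1.613, -0, 1.476, -0.119], TCP at [0.16, -0.604, 0.248] pointing down, gripper open.
Joint ranges: [-3.01, 3.01], [-1.01, 2.22], [0.06, 2.58], [-1.02, 4.17], [0.09, 2.62], [-3.14, 3.14]. Speed limits (rad/s): [2.57, 2.57, 3.14, 3.14, 3.14, 3.14].

### API

Orientations are given as a unit quaternion [w, x, y, z].
In Python, from plant import manip gives the robot as it stands. The module is installed in compiled form; this text tells all that it offers.
- The arm moves only by the tool apply_moves, never from a script. Its argument "moves" is a list of rows, each a list of 3 entries, a list of its own where there are three numbers: the turn, a rotation vector about the tool's x, y, z in rad, then the shift along the tool's x, y, z in cm, then the closure, from -1 (fully open) to 1 (shut), so that 0 is half open. A call has 1 to 20 rows; each row is the pose to reach, as a shift and turn from the pose commanded when the call began, along the tool's axes at that moment; what a row does not reach only later rows make up. A row lasts 1/10 s, in which the tool goes at most 50 mm and 8.59 degrees, less where a joint would pass 70% of its speed; a pose out of reach is approached as far as the arm can. A call with a gripper value outside its range is refused whole. The fingers move at their own pace and stop on an object; the grip force is fixed at half the most. Time passes only in rows, so rows that repeat a pose let the fingers close. It gives the time, the measured TCP pose, the force, the opening and the grip force at its end, in the units of the state.
- manip.state(): the state, without advancing time (a new reading comes with each control period).
- manip.grab_frame(name): name is "scene" or "side" or "wrist"; returns a dict with "image" (400x640x3 uint8, red, green, blue), "K" (3x3 intrinsics, pixels), "rvec" (rotation vector, rad) and "tvec" (3), from world to camera coordinates, as OpenCV has them. Camera axes: x right, y down, z forward; pixel columns grow to the right and rows downward; lengths in m; the calibration is good to about 2 mm. The wrist camera is an equidistant fisheye: a pixel r from the principal point sees the ray r / f radians off the axis. A picture is of the moment at which its call begins. There is no depth.
- manip.job_done(): hands the job in; it is judged then, once.
Trained networks look in a picture, given as the dict that the camera call returned (one of the last four; its "shot" number tells which), for a name from the list of things; names that differ only in an ending like _2 or _b are one class to them, and where a whole thing is asked for, a point or a joint stands for the part that bears it (a point fixed in the world has none). Each returns a list of dicts, best first, with "score" (0 to 1); they miss things now and then, are a little off and sometimes report something else, mostly with a low value. They report only what shows in the picture. A call takes as long as a camera call. They do not tell look-alikes from the thing itself.
- manip.look_for(picture, label): "location" ([x, y, z] in m, in the coordinates of the camera as it stood for that picture, good to about 4 mm: the middle of the surface that is visible of it).
- manip.silhouettes(picture, label): "pixels" (400x640 bool, what is visible of it).
- manip.spot_point(picture, label): "location" ([x, y, z] in m, in the coordinates of the camera as it stood for that picture, good to about 4 mm: a listed point, or the origin of a listed thing).
The state is a dict: "time": time; "joint_pos": joint angles; "joint_vel": joint speeds; "joint_efforts": joint torques, N m; "tool_pos": TCP position; "tool_rot": TCP orientation; "contact_force": force on the tool from outside, world axes, zero at the start; "ft_torque": the same for the moment, N m; "gripper_width": opening from 0.0 (shut) to 1.0 (fully open); "grasp_force": force on a finger pad.
Only numpy, scipy, OpenCV 4.12 (cv2) and the standard library are available. Lean on these libraries where they do the work, as an engineer would, in place of code of your own. Each camera call takes 0.05 s, during which the arm holds its last target. There are 200 camera calls.

## Working session

There is one attempt and no reset: what is moved stays moved. The work goes in short steps, Python scripts to look and compute and a tool call to move; the robot and the scene stay as the last step left them, time stands still between calls to the robot, and variables do not carry over. Pictures are saved under pics/ and viewed, at most 12 in all, crops included, and the job is handed in when it is done.

Besides the shell and the picture viewer there is one more tool, called after "Call:" by a JSON object that holds its "api" and its "payload". apply_moves: Moves the arm, as the interface text tells. Its arguments: {"type":"object","properties":{"moves":{"type":"array"}},"required":["moves"]}

```bash
mkdir -p pics
cat > h.py <<'E'
import numpy as np, cv2
from plant import manip
from scipy.spatial.transform import Rotation as R
def w(p,c):
    M=cv2.Rodrigues(np.array(p['rvec'],float))[0]
    return M.T@(np.array(c,float).ravel()-np.array(p['tvec'],float).ravel())
def save(p,n): cv2.imwrite('pics/'+n,p['image'][:,:,::-1])
def tool():
    s=manip.state(); q=s['tool_rot']; return np.array(s['tool_pos']),R.from_quat([q[1],q[2],q[3],q[0]]),s
E
python3 - <<'E'
from h import *
np.set_printoptions(precision=4,suppress=True)
print(manip.state(), manip.nose_length)
for c in ['scene','side']:
    p=manip.grab_frame(c); save(p,c+'0.png'); print(c,w(p,[0,0,0]))
    for n in ['dispenser','slide','chute','warm_plate','free_ring','dish_a','dish_warm','tip_box','bottle','joystick']:
        print(n,[(round(d['score'],2),w(p,d['location'])) for d in manip.spot_point(p,n)[:6]])
E
```

```text
{'time': 0.0, 'joint_pos': array([-1.431 ,  0.0534,  1.6143, -0.    ,  1.476 , -0.119 ]), 'joint_vel': array([-0.0006, -0.0004, -0.0025,  0.0016, -0.0006, -0.0004]), 'joint_efforts': array([ -0.0005, -39.3686, -37.0175,  -0.0001,   0.0071,  -0.    ]), 'tool_pos': array([ 0.1599, -0.6036,  0.247 ]), 'tool_rot': array([-0.001 ,  0.9916,  0.1291, -0.    ]), 'contact_force': array([ 0.6477,  0.142 , -0.3585]), 'ft_torque': array([-0.0017,  0.0219, -0.0064]), 'grasp_force': 0.0, 'gripper_width': 0.9957815150919096} 0.017
scene [1.2774 0.1015 1.1468]
dispenser [(0.6, array([ 0.6321, -0.4145,  0.0032])), (0.58, array([ 0.6402,  0.0191, -0.0013]))]
slide []
chute [(0.62, array([0.6417, 0.1343, 0.0365]))]
warm_plate [(0.28, array([ 0.4112, -0.2956, -0.002 ]))]
free_ring [(0.68, array([0.4195, 0.2386, 0.0271])), (0.3, array([ 0.4099, -0.2964,  0.0006]))]
dish_a [(0.85, array([0.7522, 0.1274, 0.0004])), (0.82, array([ 0.508 ,  0.1181, -0.002 ])), (0.8, array([0.6401, 0.0135, 0.1033])), (0.71, array([ 0.748 ,  0.0147, -0.0006])), (0.61, array([ 0.5155,  0.0182, -0.0034])), (0.5, array([0.6374, 0
[... 572 characters left out ...]
, (0.54, array([ 0.6317, -0.1657,  0.1101]))]
warm_plate [(0.97, array([ 0.4144,  0.2843, -0.0007])), (0.59, array([ 0.6323, -0.1663,  0.1098]))]
free_ring [(0.63, array([0.4207, 0.2398, 0.0302]))]
dish_a [(0.77, array([0.7496, 0.0151, 0.    ])), (0.72, array([ 0.5152,  0.019 , -0.0021])), (0.69, array([0.7591, 0.134 , 0.0012])), (0.6, array([0.6363, 0.0194, 0.0878])), (0.51, array([0.6402, 0.0195, 0.1111])), (0.5, array([0.5133, 0.1242, 0.0001]))]
dish_warm [(0.77, array([0.4125, 0.3328, 0.0299]))]
tip_box [(0.68, array([0.6428, 0.1291, 0.0391])), (0.6, array([ 0.4139, -0.2962,  0.0008]))]
bottle [(0.88, array([ 0.6342, -0.4183, -0.0035]))]
joystick [(0.67, array([0.6535, 0.4027, 0.0028]))]
```

View pics/scene0.png

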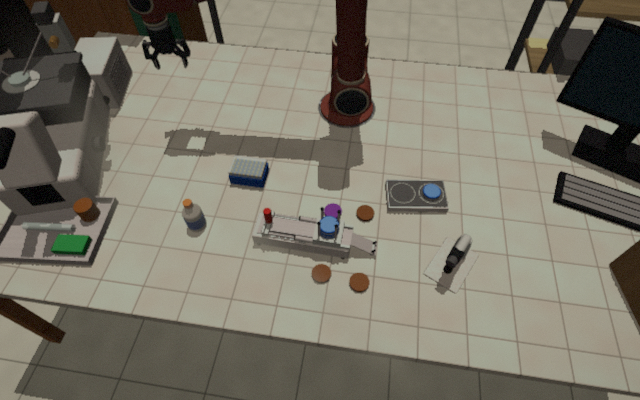

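View pics/side0.png

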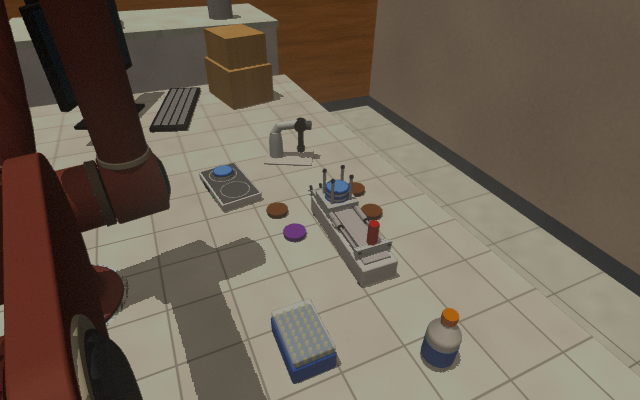

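The dispenser stands upright in both pictures: knob at scene px (268,215) and stack at (328,227). The plate's free ring is at (402,194), and the look-alikes are brown or purple and lie on the bench. I'll move to clear bench beside the dispenser and touch down there to calibrate the fingertips at a 60 mm opening.

Call:
{"api": "apply_moves", "payload": {"moves": [[[0, 0, -1.282], [44.7, -36.1, 8], -0.41], [[0, 0, -1.282], [44.7, -36.1, 8], -0.41], [[0, 0, -1.282], [44.7, -36.1, 8], -0.41], [[0, 0, -1.282], [44.7, -36.1, 8], -0.41], [[0, 0, -1.282], [44.7, -36.1, 8], -0.41], [[0, 0, -1.282], [44.7, -36.1, 8], -0.41], [[0, 0, -1.282], [44.7, -36.1, 8], -0.41], [[0, 0, -1.282], [44.7, -36.1, 8], -0.41], [[0, 0, -1.282], [44.7, -36.1, 8], -0.41], [[0, 0, -1.282], [44.7, -36.1, 8], -0.41], [[0, 0, -1.282], [44.7, -36.1, 8], -0.41], [[0, 0, -1.282], [44.7, -36.1, 8], -0.41], [[0, 0, -1.282], [44.7, -36.1, 20], -0.41], [[0, 0, -1.282], [44.7, -36.1, 20], -0.41], [[0, 0, -1.282], [44.7, -36.1, 20.5], -0.41], [[0, 0, -1.282], [44.7, -36.1, 20.5], -0.41], [[0, 0, -1.282], [44.7, -36.1, 20.5], -0.41]]}}

```text
time: 2.8
tool_pos: [0.5, -0.141, 0.0439]
tool_rot: [0.0, 0.718, 0.696, 0.0]
contact_force: [-0.0, 0.1, -0.2]
gripper_width: 0.709
grasp_force: 0.0
```

Call:
{"api": "apply_moves", "payload": {"moves": [[[0, 0, 0], [0, 0, 1.2], -0.41], [[0, 0, 0], [0, 0, 2.2], -0.41], [[0, 0, 0], [0, 0, 2.4], -0.41], [[0, 0, 0], [0, 0, 2.4], -0.41]]}}

```text
time: 3.2
tool_pos: [0.4995, -0.1408, 0.0191]
tool_rot: [-0.0, 0.718, 0.696, -0.0]
contact_force: [0.3, 0.0, 0.4]
gripper_width: 0.706
grasp_force: 0.0
```

Call:
{"api": "apply_moves", "payload": {"moves": [[[0, 0, 0], [0, 0, 0.15], -0.41], [[0, 0, 0], [0, 0, 0.3], -0.41], [[0, 0, 0], [0, 0, 0.3], -0.41]]}}

```text
time: 3.5
tool_pos: [0.4997, -0.1408, 0.0163]
tool_rot: [0.0, 0.718, 0.696, 0.0]
contact_force: [-0.5, 0.3, 0.6]
gripper_width: 0.707
grasp_force: 0.0
```

Call:
{"api": "apply_moves", "payload": {"moves": [[[0, 0, 0], [0, 0, 0.15], -0.41], [[0, 0, 0], [0, 0, 0.2], -0.41], [[0, 0, 0], [0, 0, 0.2], -0.41]]}}

```text
time: 3.8
tool_pos: [0.4996, -0.1407, 0.0142]
tool_rot: [-0.0, 0.718, 0.696, -0.0]
contact_force: [-0.3, 0.1, 0.3]
gripper_width: 0.705
grasp_force: 0.0
```

Call:
{"api": "apply_moves", "payload": {"moves": [[[0, 0, 0], [0, 0, 0.1], -0.41], [[0, 0, 0], [0, 0, 0.2], -0.41], [[0, 0, 0], [0, 0, 0.2], -0.41]]}}

```text
time: 4.1
tool_pos: [0.4995, -0.1407, 0.0121]
tool_rot: [-0.0, 0.718, 0.696, -0.0]
contact_force: [0.0, -0.2, 0.2]
gripper_width: 0.708
grasp_force: 0.0
```

Call:
{"api": "apply_moves", "payload": {"moves": [[[0, 0, 0], [0, 0, 0.1], -0.41], [[0, 0, 0], [0, 0, 0.15], -0.41], [[0, 0, 0], [0, 0, 0.15], -0.41]]}}

```text
time: 4.4
tool_pos: [0.4998, -0.1408, 0.0119]
tool_rot: [-0.0, 0.718, 0.697, -0.0]
contact_force: [-4.0, 2.4, 8.1]
gripper_width: 0.708
grasp_force: 4.1
```

Call:
{"api": "apply_moves", "payload": {"moves": [[[0, 0, 0], [0, 0, -5], -0.6], [[0, 0, 0], [0, 0, -10], -0.6], [[0, 0, 0], [0, 0, -15], -0.6], [[0, 0, 0], [-0.8, 4, -19], -0.6], [[0, 0, 0], [-1.6, 9, -19], -0.6], [[0, 0, 0], [-2.3, 13.4, -19], -0.6], [[0, 0, 0], [-2.3, 13.4, -19], -0.6], [[0, 0, 0], [-2.3, 13.4, -19], -0.6]]}}

```text
time: 5.2
tool_pos: [0.6331, -0.1678, 0.1991]
tool_rot: [-0.001, 0.718, 0.697, -0.001]
contact_force: [-1.1, 0.4, -0.3]
gripper_width: 0.798
grasp_force: 0.0
```

Run:
```python
from h import *
np.set_printoptions(precision=4,suppress=True)
t,r,s=tool(); print(t,r.as_matrix())
for c in ['wrist','side','scene']:
    p=manip.grab_frame(c); save(p,c+'1.png')
    for n in ['slide','dispenser','chute']:
        print(c,n,[(round(d['score'],2),w(p,d['location'])) for d in manip.spot_point(p,n)[:2]])
    for d in manip.silhouettes(p,'slide')[:1]:
        print(d['score'],d['pixels'].sum())
    im=cv2.cvtColor(p['image'],cv2.COLOR_RGB2HSV)
    if c!='side' : continue
p=manip.grab_frame('wrist'); print(p['K'],w(p,[0,0,0]))
```

```text
[ 0.6331 -0.1678  0.1991] [[ 0.0297  0.9996 -0.0028]
 [ 0.9996 -0.0297  0.0011]
 [ 0.001  -0.0028 -1.    ]]
wrist slide [(0.9, array([ 0.6351, -0.167 ,  0.1084]))]
wrist dispenser [(0.95, array([0.6423, 0.0179, 0.0028]))]
wrist chute []
0.64 14218
side slide [(0.55, array([ 0.6295, -0.1658,  0.1101]))]
side dispenser [(0.65, array([ 0.6369,  0.0201, -0.0007])), (0.3, array([0.4175, 0.2863, 0.0028]))]
side chute [(0.87, array([0.6441, 0.1316, 0.0361]))]
0.9 1143
scene slide [(0.72, array([ 0.6381, -0.1675,  0.112 ])), (0.43, array([0.6385, 0.0161, 0.105 ]))]
scene dispenser [(0.87, array([0.6393, 0.0165, 0.0001]))]
scene chute []
0.56 905
[[309.7069   0.     322.0878]
 [  0.     309.7069 200.4913]
 [  0.       0.       1.    ]] [ 0.6353 -0.102   0.3257]
```

View pics/wrist1.png

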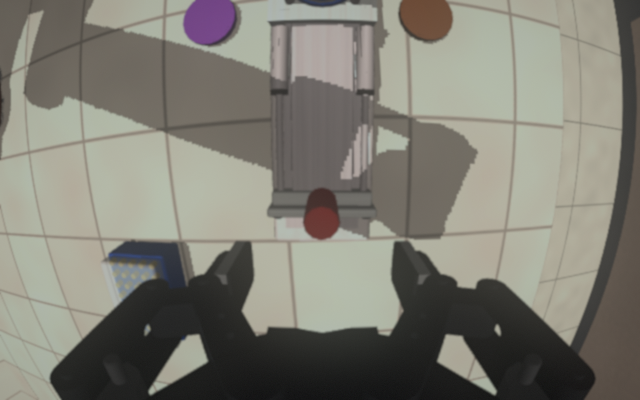

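The knob (321,222) is centred between the fingers (252 and 392), and the dispenser's axis is in line with the tool. I'll go down and grip.

Call:
{"api": "apply_moves", "payload": {"moves": [[[0, 0, 0], [0, 0, 4], -0.6], [[0, 0, 0], [0.05, 0.1, 7], -0.6], [[0, 0, 0], [0.1, 0.1, 8.5], -0.6], [[0, 0, 0], [0.1, 0.1, 8.5], -0.3], [[0, 0, 0], [0.1, 0.1, 8.5], 0.1], [[0, 0, 0], [0.1, 0.1, 8.5], 0.3], [[0, 0, 0], [0.1, 0.1, 8.5], 0.5], [[0, 0, 0], [0.1, 0.1, 8.5], 0.6], [[0, 0, 0], [0.1, 0.1, 8.5], 0.6]]}}

```text
time: 6.9
tool_pos: [0.6327, -0.1673, 0.118]
tool_rot: [-0.001, 0.718, 0.696, -0.001]
contact_force: [-10.4, 0.1, 5.4]
gripper_width: 0.262
grasp_force: 58.3
```

Call:
{"api": "apply_moves", "payload": {"moves": [[[0, 0, 0], [0, -0.2, -0.15], 0.6], [[0, 0, 0], [0.3, -0.2, -0.15], 0.6], [[0, 0, 0], [0.8, -0.2, -0.15], 0.6], [[0, 0, 0], [1.4, -0.2, -0.15], 0.6], [[0, 0, 0], [2, -0.2, -0.15], 0.6], [[0, 0, 0], [2, -0.2, -0.15], 0.6]]}}

```text
time: 7.5
tool_pos: [0.633, -0.1466, 0.118]
tool_rot: [0.001, 0.717, 0.697, -0.0]
contact_force: [-0.7, -3.3, -3.0]
gripper_width: 0.265
grasp_force: 60.0
```

Call:
{"api": "apply_moves", "payload": {"moves": [[[0, 0, 0], [0.4, 0, 0.05], 0.6], [[0, 0, 0], [1, 0, 0.05], 0.6], [[0, 0, 0], [1.6, 0, 0.05], 0.6], [[0, 0, 0], [2.2, 0, 0.05], 0.6], [[0, 0, 0], [2.8, 0, 0.05], 0.6], [[0, 0, 0], [3.4, 0, 0.05], 0.6], [[0, 0, 0], [4, 0, 0.05], 0.6], [[0, 0, 0], [4.4, 0, 0.05], 0.6], [[0, 0, 0], [4.6, 0, 0.05], 0.6], [[0, 0, 0], [4.6, 0, 0.05], 0.6]]}}

```text
time: 8.5
tool_pos: [0.6344, -0.1017, 0.118]
tool_rot: [0.001, 0.718, 0.696, -0.0]
contact_force: [0.4, -5.7, 0.0]
gripper_width: 0.263
grasp_force: 60.1
```

Call:
{"api": "apply_moves", "payload": {"moves": [[[0, 0, 0], [0.15, 0, 0], 0.6], [[0, 0, 0], [0.3, 0, 0], 0.6], [[0, 0, 0], [0.3, 0, 0], 0.6]]}}

```text
time: 8.8
tool_pos: [0.6345, -0.099, 0.118]
tool_rot: [0.001, 0.718, 0.696, -0.0]
contact_force: [-0.6, -6.7, -0.1]
gripper_width: 0.261
grasp_force: 60.1
```

Call:
{"api": "apply_moves", "payload": {"moves": [[[0, 0, 0], [0.15, 0, 0], 0.6], [[0, 0, 0], [0.3, 0, 0], 0.6], [[0, 0, 0], [0.3, 0, 0], 0.6]]}}

```text
time: 9.1
tool_pos: [0.6346, -0.0961, 0.118]
tool_rot: [0.001, 0.718, 0.696, -0.001]
contact_force: [-0.6, -6.8, -0.2]
gripper_width: 0.265
grasp_force: 60.1
```

Call:
{"api": "apply_moves", "payload": {"moves": [[[0, 0, 0], [0.1, 0, 0], 0.6], [[0, 0, 0], [0.2, 0, 0], 0.6], [[0, 0, 0], [0.2, 0, 0], 0.6]]}}

```text
time: 9.4
tool_pos: [0.6347, -0.0942, 0.118]
tool_rot: [0.001, 0.718, 0.696, -0.001]
contact_force: [-1.3, -6.7, -0.7]
gripper_width: 0.269
grasp_force: 60.1
```

Call:
{"api": "apply_moves", "payload": {"moves": [[[0, 0, 0], [0.1, 0, 0], 0.6], [[0, 0, 0], [0.2, 0, 0], 0.6], [[0, 0, 0], [0.2, 0, 0], 0.6]]}}

```text
time: 9.7
tool_pos: [0.6347, -0.0922, 0.118]
tool_rot: [0.001, 0.718, 0.696, -0.001]
contact_force: [-0.7, -6.4, 0.4]
gripper_width: 0.266
grasp_force: 60.1
```

Call:
{"api": "apply_moves", "payload": {"moves": [[[0, 0, 0], [0.1, 0, 0], 0.6], [[0, 0, 0], [0.2, 0, 0], 0.6], [[0, 0, 0], [0.2, 0, 0], 0.6]]}}

```text
time: 10.0
tool_pos: [0.6348, -0.0902, 0.118]
tool_rot: [0.001, 0.718, 0.696, -0.001]
contact_force: [-1.0, -7.3, -0.9]
gripper_width: 0.263
grasp_force: 60.1
```

Call:
{"api": "apply_moves", "payload": {"moves": [[[0, 0, 0], [0.1, 0, 0], 0.6], [[0, 0, 0], [0.2, 0, 0], 0.6], [[0, 0, 0], [0.2, 0, 0], 0.6]]}}

```text
time: 10.3
tool_pos: [0.6349, -0.0882, 0.118]
tool_rot: [0.001, 0.718, 0.696, -0.001]
contact_force: [-1.3, -6.6, -1.0]
gripper_width: 0.266
grasp_force: 60.1
```

Call:
{"api": "apply_moves", "payload": {"moves": [[[0, 0, 0], [0.1, 0, 0], 0.6], [[0, 0, 0], [0.2, 0, 0], 0.6], [[0, 0, 0], [0.2, 0, 0], 0.6]]}}

```text
time: 10.6
tool_pos: [0.6349, -0.0872, 0.118]
tool_rot: [0.002, 0.718, 0.696, -0.001]
contact_force: [-0.2, -10.1, -1.2]
gripper_width: 0.266
grasp_force: 60.2
```

Call:
{"api": "apply_moves", "payload": {"moves": [[[0, 0, 0], [0.1, 0, 0], 0.6], [[0, 0, 0], [0.15, 0, 0], 0.6], [[0, 0, 0], [0.15, 0, 0], 0.6]]}}

```text
time: 10.9
tool_pos: [0.6349, -0.0871, 0.118]
tool_rot: [0.003, 0.718, 0.696, -0.002]
contact_force: [-1.3, -14.7, -0.9]
gripper_width: 0.267
grasp_force: 60.3
```

Call:
{"api": "apply_moves", "payload": {"moves": [[[0, 0, 0], [-0.05, 0, 0], 0.6], [[0, 0, 0], [-0.05, 0, 0], 0.6], [[0, 0, 0], [-0.05, 0, 0], 0.6], [[0, 0, 0], [-0.05, 0, 0], 0.6], [[0, 0, 0], [-0.05, 0, 0], 0.6], [[0, 0, 0], [-0.05, 0, 0], 0.6], [[0, 0, 0], [-0.05, 0, 0], 0.6]]}}

```text
time: 11.6
tool_pos: [0.6349, -0.0872, 0.118]
tool_rot: [0.003, 0.718, 0.696, -0.002]
contact_force: [-1.6, -13.1, -1.8]
gripper_width: 0.264
grasp_force: 60.2
```

Run:
```python
from h import *
p=manip.grab_frame('side'); save(p,'side2.png'); a=p['image'][140:290,250:420]; cv2.imwrite('pics/side2c.png',cv2.resize(a,None,fx=4,fy=4,interpolation=3)[:,:,::-1]); print(manip.state()['contact_force'])
for n in ['dish_a','dispenser']: print([(round(d['score'],2),w(p,d['location']).round(3)) for d in manip.spot_point(p,n)[:7]])
```

```text
[ -0.78489948 -12.47521565  -1.7658241 ]
[(0.77, array([ 0.511,  0.124, -0.002])), (0.59, array([0.751, 0.016, 0.001])), (0.58, array([ 0.518,  0.016, -0.003])), (0.43, array([0.64 , 0.019, 0.082])), (0.42, array([0.64 , 0.023, 0.103])), (0.41, array([0.64 , 0.132, 0.036]))]
[(0.6, array([0.636, 0.019, 0.   ]))]
```

View pics/side2c.png

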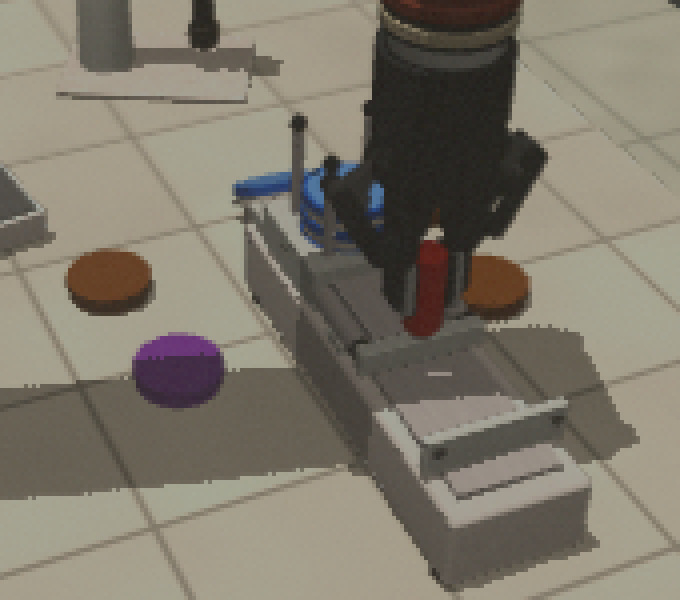

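The blue dish lies on the chute (about (265,185) in the crop) and the crossbar is at its bumpers with 13 N on it. I'll let go.

Call:
{"api": "apply_moves", "payload": {"moves": [[[0, 0, 0], [0, 0, 0], -1], [[0, 0, 0], [0, 0, 0], -1], [[0, 0, 0], [0, 0, 0], -1], [[0, 0, 0], [0, 0, 0], -1], [[0, 0, 0], [0, 0, 0], -1], [[0, 0, 0], [0, 0, 0], -1], [[0, 0, 0], [0, 0, 0], -1], [[0, 0, 0], [0, 0, 0], -1], [[0, 0, 0], [0, 0, -5], -1], [[0, 0, 0], [0, 0, -10], -1], [[0, 0, 0], [0, 0, -15], -1], [[0, 0, 0], [5, 0, -17], -0.8], [[0, 0, 0], [10, 0, -17], -0.8], [[0, 0, 0], [15, 0, -17], -0.8], [[0, 0, 0], [15, 0, -17], -0.8], [[0, 0, 0], [15, 0, -17], -0.8]]}}

```text
time: 13.35
tool_pos: [0.6388, 0.0673, 0.2867]
tool_rot: [0.0, 0.717, 0.697, -0.0]
contact_force: [0.2, -0.5, 0.5]
gripper_width: 0.898
grasp_force: 0.0
```

Run:
```python
from h import *
np.set_printoptions(precision=4,suppress=True)
t,r,s=tool(); print(t,r.as_matrix(),s['contact_force'],s['joint_pos'])
for c in ['wrist','side','scene']:
    p=manip.grab_frame(c); save(p,c+'3.png')
    for n in ['slide','dispenser','chute','free_ring','warm_plate','dish_a','dish_warm']:
        print(c,n,[(round(d['score'],2),w(p,d['location']).round(4)) for d in manip.spot_point(p,n)[:8]])
```

```text
[0.6388 0.0673 0.2867] [[ 0.0274  0.9996 -0.0002]
 [ 0.9996 -0.0274 -0.0004]
 [-0.0004 -0.0002 -1.    ]] [ 0.2454 -0.5208  0.5143] [-0.0106  0.0735  1.5275 -0.0004  1.5408  0.0169]
wrist slide []
wrist dispenser [(0.89, array([0.64  , 0.0179, 0.0009]))]
wrist chute []
wrist free_ring [(0.63, array([0.4225, 0.2365, 0.0331]))]
wrist warm_plate [(0.93, array([ 0.4154,  0.2894, -0.001 ]))]
wrist dish_a [(0.81, array([ 0.5122,  0.1209, -0.0009])), (0.71, array([0.64  , 0.0166, 0.0904])), (0.7, array([0.5171, 0.0129, 0.003 ])), (0.67, array([0.6402, 0.1294, 0.0384])), (0.61, array([0.7624, 0.1314, 0.0019])), (0.56, array([ 0.7504,  0.0152, -0.0009]))]
wrist dish_warm [(0.62, array([ 0.4146,  0.2857, -0.0002])), (0.52, array([ 0.41  , -0.2997,  0.002 ]))]
side slide [(0.91, array([ 0.6331, -0.166 ,  0.1104]))]
side dispenser [(0.84, array([0.634 , 0.02  , 0.0007]))]
side chute [(0.57, array([0.6392, 0.131 , 0.0399])), (0.32, array([0.4227, 0.2361, 0.0294]))]
side free_ring [(0.6, array([0.4215, 0.236 , 0.0269])), (0.33, array([ 0.6367, -0.4146, -0.0031]))]
side warm_plate [(0.63, array([ 0.
[... 469 characters left out ...]
, 0.0222, 0.0722]))]
scene dispenser [(0.7, array([0.6415, 0.0161, 0.    ])), (0.17, array([ 0.6286, -0.4153,  0.0011]))]
scene chute [(0.86, array([0.6442, 0.1313, 0.036 ]))]
scene free_ring [(0.79, array([0.4175, 0.2388, 0.0292]))]
scene warm_plate [(0.6, array([0.4144, 0.2857, 0.0012]))]
scene dish_a [(0.84, array([0.7571, 0.1269, 0.0021])), (0.81, array([0.6416, 0.1317, 0.0359])), (0.74, array([ 0.4134, -0.2955, -0.0004])), (0.73, array([0.7508, 0.0111, 0.    ])), (0.59, array([ 0.5113,  0.1221, -0.0023])), (0.46, array([ 0.5173,  0.018 , -0.0012])), (0.39, array([0.409 , 0.3336, 0.0299]))]
scene dish_warm [(0.69, array([0.4093, 0.3315, 0.0289])), (0.22, array([0.6515, 0.3982, 0.0001]))]
```

View pics/wrist3.png

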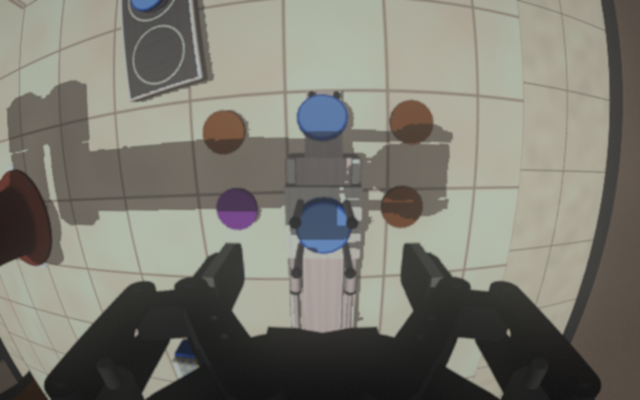

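View pics/side3.png

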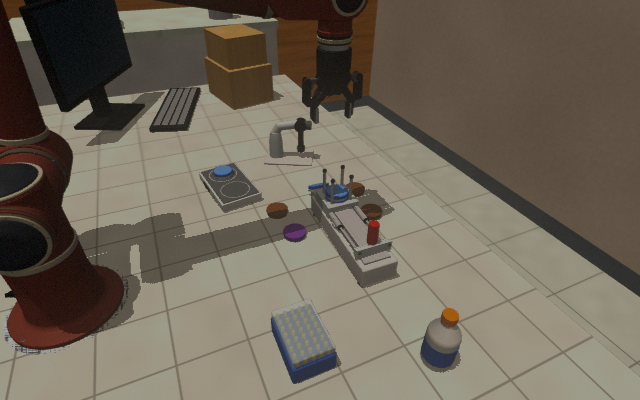

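The dish lies against the chute's pins (wrist px (322,117)). The knob is home and the stack has dropped. I'll go to a tilted pre-grasp pose.

Call:
{"api": "apply_moves", "payload": {"moves": [[[0, -0.1, 0], [4, 0, 2], -0.8], [[0, -0.22, 0], [8, 0, 5], -0.8], [[0, -0.36, 0], [11, 0, 9], -0.8], [[0, -0.489, 0], [11, 0, 13], -0.8], [[0, -0.489, 0], [11, 0, 16.3], -0.8], [[0, -0.489, 0], [11, 0, 16.3], -0.8], [[0, -0.489, 0], [11, 0, 16.3], -0.8], [[0, -0.489, 0], [11, 0, 16.3], -0.8]]}}

```text
time: 15.35
tool_pos: [0.6442, 0.1758, 0.1275]
tool_rot: [0.17, 0.697, 0.675, -0.171]
contact_force: [0.0, 0.1, 0.6]
gripper_width: 0.899
grasp_force: 0.0
```

Run:
```python
from h import *
np.set_printoptions(precision=4,suppress=True)
t,r,s=tool(); print(t,r.as_matrix(),s['joint_pos'])
P=[]
for c in ['wrist','scene','side','wrist']:
    p=manip.grab_frame(c)
    if c=='wrist': save(p,'wrist4.png')
    for n in ['chute','dish_a']:
        l=[(d['score'],w(p,d['location'])) for d in manip.spot_point(p,n)]
        l=[x for s_,x in l if abs(x-[.641,.1315,.038]).max()<.02]; P+=l
        print(c,n,l)
m=np.median(P,0); print(m)
g=m+r.as_matrix()@[0,0,-.017]; print('shift tool cm',100*r.inv().apply(g-t), 100*r.inv().apply(m-t))
```

```text
[0.6442 0.1758 0.1275] [[ 0.0299  0.9995 -0.0099]
 [ 0.8831 -0.031  -0.4682]
 [-0.4683  0.0053 -0.8835]] [ 0.3284  0.3747  1.5029 -0.4589  1.4566  0.4587]
wrist chute []
wrist dish_a [array([0.64  , 0.1301, 0.0386])]
scene chute [array([0.644 , 0.1295, 0.0381])]
scene dish_a [array([0.6403, 0.1323, 0.0366])]
side chute []
side dish_a [array([0.6407, 0.1345, 0.0339])]
wrist chute []
wrist dish_a [array([0.6417, 0.1303, 0.0352])]
[0.6407 0.1303 0.0366]
shift tool cm [ 0.2251 -0.2541  8.4631] [ 0.2251 -0.2541 10.1631]
```

View pics/wrist4.png

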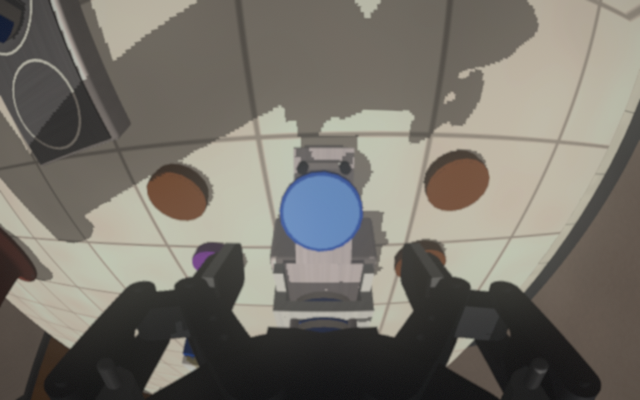

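The dish is round in view at (321,211), so the tilt matches, and it is centred between the fingers. Pins are visible at (303,168) and (345,168). I'll approach and grip.

Call:
{"api": "apply_moves", "payload": {"moves": [[[0, 0, 0], [0.2, -0.15, 2.5], -0.8], [[0, 0, 0], [0.2, -0.15, 5], -0.8], [[0, 0, 0], [0.2, -0.15, 7], -0.8], [[0, 0, 0], [0.2, -0.15, 8.2], -0.8], [[0, 0, 0], [0.2, -0.15, 8.5], -0.8], [[0, 0, 0], [0.2, -0.15, 8.5], -0.8]]}}

```text
time: 16.55
tool_pos: [0.6397, 0.138, 0.0479]
tool_rot: [0.169, 0.696, 0.676, -0.174]
contact_force: [-0.8, 0.2, 0.5]
gripper_width: 0.9
grasp_force: 0.0
```

Call:
{"api": "apply_moves", "payload": {"moves": [[[0, 0, 0], [0, 0, 0], -0.6], [[0, 0, 0], [0, 0, 0], -0.5], [[0, 0, 0], [0, 0, 0], -0.4], [[0, 0, 0], [0, 0, 0], -0.3], [[0, 0, 0], [0, 0, 0], -0.2], [[0, 0, 0], [0, 0, 0], -0.2], [[0, 0, 0], [0, 0, 0], -0.2]]}}

```text
time: 17.25
tool_pos: [0.6406, 0.1387, 0.0494]
tool_rot: [0.169, 0.696, 0.676, -0.173]
contact_force: [-0.2, 2.6, 6.3]
gripper_width: 0.682
grasp_force: 64.3
```

Call:
{"api": "apply_moves", "payload": {"moves": [[[0, 0, 0], [0, 0, 0], -0.5], [[0, 0, 0], [0, 0, 0], -0.7], [[0, 0, 0], [0, 0, -0.2], -0.7], [[0, 0, 0], [0, 0, -0.35], -0.7], [[0, 0, 0], [0, 0, -0.35], -0.7], [[0, 0, 0], [0, 0, -0.35], -0.7]]}}

```text
time: 17.85
tool_pos: [0.6396, 0.1396, 0.0509]
tool_rot: [0.169, 0.696, 0.676, -0.174]
contact_force: [0.1, -0.5, 0.1]
gripper_width: 0.847
grasp_force: 0.0
```

Run:
```python
from h import *
np.set_printoptions(precision=4,suppress=True)
t,r,s=tool(); print(t)
p=manip.grab_frame('wrist'); save(p,'wrist5.png')
for c in ['wrist','scene']:
    if c=='scene': p=manip.grab_frame(c)
    l=[w(p,d['location']) for d in manip.spot_point(p,'dish_a')]
    for x in l:
        if abs(x-[.641,.1315,.038]).max()<.02: print(c,x,100*r.inv().apply(x-t))
```

```text
[0.6396 0.1396 0.0509]
wrist [0.6446 0.1324 0.0353] [0.1071 0.5186 1.7115]
scene [0.6397 0.1303 0.0381] [-0.2171  0.0308  1.5635]
```

View pics/wrist5.png

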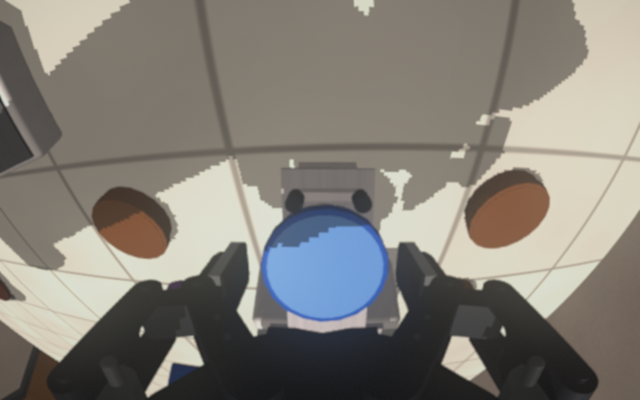

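The dish (325,264) sits between the fingers (247 and 398), resting on its pins. I'll grip and lift it along its normal.

Call:
{"api": "apply_moves", "payload": {"moves": [[[0, 0, 0], [0, 0.1, 0], -0.5], [[0, 0, 0], [0, 0.1, 0], -0.4], [[0, 0, 0], [0, 0.1, 0], -0.3], [[0, 0, 0], [0, 0.1, 0], -0.2], [[0, 0, 0], [0, 0.1, 0], -0.2], [[0, 0, 0], [0, 0.1, 0], -0.2], [[0, 0, 0], [0, 0.1, -0.5], -0.2], [[0, 0, 0], [0, 0.1, -1.5], -0.2], [[0, 0, 0], [0, 0.1, -3], -0.2], [[0, 0, 0], [0, 0.1, -5], -0.2], [[0, 0, 0], [0, 0.1, -8], -0.2], [[0, 0, 0], [0, 0.1, -10], -0.2], [[0, 0, 0], [0, 0.1, -10], -0.2], [[0, 0, 0], [0, 0.1, -10], -0.2]]}}

```text
time: 19.45
tool_pos: [0.6421, 0.187, 0.1397]
tool_rot: [0.169, 0.696, 0.676, -0.173]
contact_force: [-0.3, -0.0, -0.7]
gripper_width: 0.675
grasp_force: 64.0
```

Run:
```python
from h import *
np.set_printoptions(precision=4,suppress=True)
t,r,s=tool(); print(t,r.as_matrix(),s['joint_pos'])
P={'free_ring':[],'warm_plate':[],'dish_warm':[]}
for c in ['wrist','scene','side']:
    p=manip.grab_frame(c); 
    if c=='wrist': save(p,'wrist6.png')
    for n in P:
        for d in manip.spot_point(p,n)[:2]: print(c,n,round(d['score'],2),w(p,d['location']))
```

```text
[0.6421 0.187  0.1397] [[ 0.0264  0.9996 -0.013 ]
 [ 0.8827 -0.0294 -0.4689]
 [-0.4691  0.0009 -0.8831]] [ 0.3441  0.3701  1.4868 -0.4541  1.485   0.4596]
wrist free_ring 0.75 [0.4193 0.2377 0.0325]
wrist warm_plate 0.78 [ 0.4125  0.288  -0.0018]
wrist dish_warm 0.89 [0.4115 0.3324 0.0278]
scene free_ring 0.68 [0.6378 0.0197 0.0734]
scene warm_plate 0.66 [0.4156 0.2881 0.0014]
side free_ring 0.97 [0.4203 0.2365 0.0306]
side warm_plate 0.8 [ 0.414   0.2853 -0.0004]
side dish_warm 0.67 [0.4096 0.3357 0.0311]
side dish_warm 0.56 [ 0.636   0.0197 -0.0001]
```

View pics/wrist6.png

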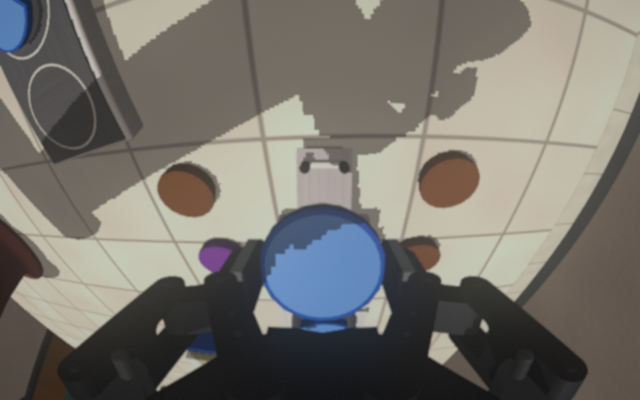

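The dish is held firmly and the chute is empty. I'll level it and carry it over the free ring.

Call:
{"api": "apply_moves", "payload": {"moves": [[[0, 0.08, 0], [0.6, -3, -0.5], -0.2], [[0, 0.18, 0], [1.4, -7, -0.5], -0.2], [[0, 0.28, 0], [2.3, -11, -0.5], -0.2], [[0, 0.38, 0], [3.2, -15, -0.5], -0.2], [[0, 0.45, 0], [4.2, -19, -0.4], -0.2], [[0, 0.488, 0], [4.8, -21.5, -0.4], -0.2], [[0, 0.488, 0], [4.8, -22.4, -0.4], -0.2], [[0, 0.488, 0], [4.8, -22.4, -0.4], -0.2], [[0, 0.488, 0], [4.8, -22.4, -0.4], -0.2], [[0, 0.488, 0], [4.8, -22.4, -0.4], -0.2], [[0, 0.488, 0], [4.8, -22.4, -0.4], -0.2]]}}

```text
time: 21.15
tool_pos: [0.4206, 0.2376, 0.1205]
tool_rot: [0.001, 0.718, 0.696, -0.0]
contact_force: [-0.1, -0.2, 0.4]
gripper_width: 0.675
grasp_force: 64.0
```

Run:
```python
from h import *
np.set_printoptions(precision=4,suppress=True)
t,r,s=tool(); print(t,r.as_matrix())
for c in ['side','scene','wrist']:
    p=manip.grab_frame(c); save(p,c+'7.png')
    for n in ['dish_a','free_ring','warm_plate']:
        for d in manip.spot_point(p,n):
            x=w(p,d['location'])
            if abs(x[:2]-[.42,.26]).max()<.08: print(c,n,round(d['score'],2),x)
```

```text
[0.4206 0.2376 0.1205] [[ 0.0304  0.9995  0.0004]
 [ 0.9995 -0.0304 -0.0011]
 [-0.0011  0.0005 -1.    ]]
side dish_a 0.69 [0.4195 0.2396 0.1012]
side free_ring 0.85 [0.4221 0.237  0.0315]
side warm_plate 0.81 [0.4145 0.2852 0.0003]
scene dish_a 0.63 [0.419  0.2378 0.1028]
scene free_ring 0.78 [0.4185 0.2416 0.0273]
scene warm_plate 0.96 [0.4137 0.2828 0.0001]
wrist dish_a 0.84 [0.4207 0.2395 0.1032]
wrist free_ring 0.75 [0.4208 0.2343 0.0318]
wrist warm_plate 0.97 [0.4127 0.2908 0.0014]
wrist warm_plate 0.3 [0.4224 0.2344 0.031 ]
```

View pics/wrist7.png

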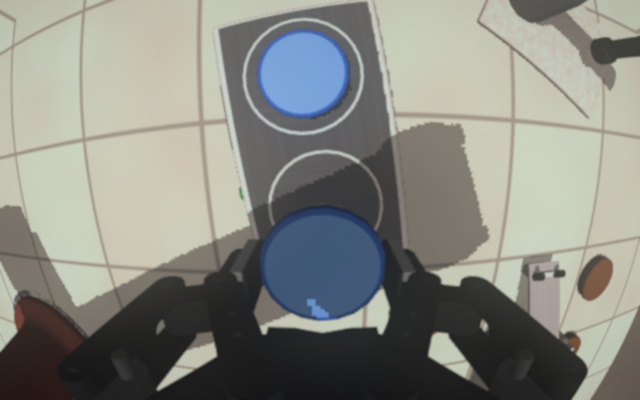

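The dish hangs level above the free ring (arc at (325,200)), with its underside at about 0.102. I'll lower it.

Call:
{"api": "apply_moves", "payload": {"moves": [[[0, 0, 0], [0, 0, 2], -0.2], [[0, 0, 0], [0, 0, 4], -0.2], [[0, 0, 0], [0, 0, 5.5], -0.2], [[0, 0, 0], [0, 0, 6.3], -0.2], [[0, 0, 0], [0, 0, 6.6], -0.2], [[0, 0, 0], [0, 0, 6.6], -0.2], [[0, 0, 0], [0, 0, 6.6], -0.2]]}}

```text
time: 22.45
tool_pos: [0.4202, 0.2377, 0.0551]
tool_rot: [0.001, 0.718, 0.696, 0.0]
contact_force: [0.8, 0.0, -0.1]
gripper_width: 0.674
grasp_force: 64.0
```

Call:
{"api": "apply_moves", "payload": {"moves": [[[0, 0, 0], [0, 0, 0.1], -0.2], [[0, 0, 0], [0, 0, 0.2], -0.2], [[0, 0, 0], [0, 0, 0.3], -0.2], [[0, 0, 0], [0, 0, 0.3], -0.2]]}}

```text
time: 22.85
tool_pos: [0.4194, 0.2374, 0.0512]
tool_rot: [0.0, 0.718, 0.696, -0.0]
contact_force: [-0.2, -0.2, -1.2]
gripper_width: 0.672
grasp_force: 64.0
```

Call:
{"api": "apply_moves", "payload": {"moves": [[[0, 0, 0], [0, 0, 0.05], -0.2], [[0, 0, 0], [0, 0, 0.1], -0.2], [[0, 0, 0], [0, 0, 0.15], -0.2], [[0, 0, 0], [0, 0, 0.15], -0.2]]}}

```text
time: 23.25
tool_pos: [0.4194, 0.2374, 0.0496]
tool_rot: [0.0, 0.718, 0.696, -0.0]
contact_force: [-0.6, -0.1, -1.2]
gripper_width: 0.676
grasp_force: 64.0
```

Call:
{"api": "apply_moves", "payload": {"moves": [[[0, 0, 0], [0, 0, 0.05], -0.2], [[0, 0, 0], [0, 0, 0.1], -0.2], [[0, 0, 0], [0, 0, 0.1], -0.2]]}}

```text
time: 23.55
tool_pos: [0.4194, 0.2374, 0.0486]
tool_rot: [0.0, 0.718, 0.696, -0.0]
contact_force: [-0.5, 0.3, -0.5]
gripper_width: 0.674
grasp_force: 64.0
```

Call:
{"api": "apply_moves", "payload": {"moves": [[[0, 0, 0], [0, 0, 0.05], -0.2], [[0, 0, 0], [0, 0, 0.1], -0.2], [[0, 0, 0], [0, 0, 0.1], -0.2]]}}

```text
time: 23.85
tool_pos: [0.4194, 0.2374, 0.0476]
tool_rot: [0.0, 0.718, 0.696, -0.0]
contact_force: [-0.6, 1.0, 1.0]
gripper_width: 0.673
grasp_force: 64.0
```

Call:
{"api": "apply_moves", "payload": {"moves": [[[0, 0, 0], [0, 0, 0.05], -0.2], [[0, 0, 0], [0, 0, 0.08], -0.2], [[0, 0, 0], [0, 0, 0.08], -0.2]]}}

```text
time: 24.15
tool_pos: [0.4194, 0.2374, 0.0468]
tool_rot: [0.0, 0.718, 0.696, -0.0]
contact_force: [0.3, -0.7, -0.8]
gripper_width: 0.673
grasp_force: 64.0
```

Call:
{"api": "apply_moves", "payload": {"moves": [[[0, 0, 0], [0, 0, 0.05], -0.2], [[0, 0, 0], [0, 0, 0.05], -0.2], [[0, 0, 0], [0, 0, 0.05], -0.2]]}}

```text
time: 24.45
tool_pos: [0.4196, 0.2374, 0.0464]
tool_rot: [0.0, 0.718, 0.696, -0.0]
contact_force: [-0.2, -0.1, -0.2]
gripper_width: 0.67
grasp_force: 64.3
```

Call:
{"api": "apply_moves", "payload": {"moves": [[[0, 0, 0], [0, 0, 0.04], -0.2], [[0, 0, 0], [0, 0, 0.08], -0.2], [[0, 0, 0], [0, 0, 0.08], -0.2]]}}

```text
time: 24.75
tool_pos: [0.42, 0.2376, 0.0464]
tool_rot: [0.001, 0.718, 0.696, -0.0]
contact_force: [-2.2, -0.8, 5.7]
gripper_width: 0.671
grasp_force: 64.6
```

Contact at 5.7 N with the fingertips clear of the plate. I'll release and retreat straight up.

Call:
{"api": "apply_moves", "payload": {"moves": [[[0, 0, 0], [0, 0, -0.02], -0.3], [[0, 0, 0], [0, 0, -0.04], -0.4], [[0, 0, 0], [0, 0, -0.04], -0.5], [[0, 0, 0], [0, 0, -0.04], -0.7], [[0, 0, 0], [0, 0, -0.04], -0.8], [[0, 0, 0], [0, 0, -0.04], -0.8], [[0, 0, 0], [0, 0, -1], -0.8], [[0, 0, 0], [0, 0, -3], -0.8], [[0, 0, 0], [0, 0, -6], -0.8], [[0, 0, 0], [0, 0, -10], -0.8], [[0, 0, 0], [0, 0, -14], -0.8], [[0, 0, 0], [-4, 0, -18], -0.8], [[0, 0, 0], [-4, 0, -18], -0.8], [[0, 0, 0], [-4, 0, -18], -0.8]]}}

```text
time: 26.15
tool_pos: [0.4192, 0.1973, 0.228]
tool_rot: [0.001, 0.718, 0.696, 0.002]
contact_force: [-0.9, 0.3, -0.8]
gripper_width: 0.899
grasp_force: 0.0
```

Run:
```python
from h import *
np.set_printoptions(precision=4,suppress=True)
a=[]
for c in ['side','scene','wrist']:
    p=manip.grab_frame(c); a.append(p['image'])
    for n in ['dish_a','free_ring','slide','dispenser']:
        for d in manip.spot_point(p,n): print(c,n,round(d['score'],2),w(p,d['location']))
im=np.hstack([cv2.resize(a[0][130:290,180:420],None,fx=1.66,fy=1.66,interpolation=3),cv2.resize(a[2],(400,250))[:,:]][0:1]+[cv2.resize(a[2],(400,265))])if 0 else np.hstack([cv2.resize(a[0][130:290,180:420],(400,266)),cv2.resize(a[2],(400,266))])
cv2.imwrite('pics/end.png',im[:,:,::-1])
```

```text
side dish_a 0.87 [0.6407 0.0192 0.0902]
side dish_a 0.69 [ 0.5186  0.0164 -0.0007]
side dish_a 0.6 [ 0.7568  0.1321 -0.0002]
side dish_a 0.57 [ 0.5107  0.1223 -0.0036]
side dish_a 0.56 [0.4209 0.2372 0.0294]
side dish_a 0.54 [0.7513 0.0158 0.0039]
side dish_a 0.53 [0.6378 0.0193 0.001 ]
side dish_a 0.45 [0.6384 0.0169 0.0731]
side free_ring 0.63 [0.6417 0.1301 0.0368]
side free_ring 0.61 [0.4233 0.2377 0.0297]
side slide 0.66 [ 0.6333 -0.1682  0.1111]
side dispenser 0.87 [0.6356 0.0184 0.0023]
side dispenser 0.75 [0.6405 0.1301 0.0366]
scene dish_a 0.89 [0.7567 0.1286 0.0004]
scene dish_a 0.78 [0.516  0.0184 0.0006]
scene dish_a 0.7 [ 0.7509  0.0164 -0.0017]
scene dish_a 0.68 [0.4203 0.235  0.0298]
scene dish_a 0.49 [0.641  0.0161 0.086 ]
scene dish_a 0.35 [0.6371 0.0232 0.0744]
scene free_ring 0.68 [0.4169 0.2396 0.0261]
scene slide 0.61 [ 0.636  -0.1679  0.1139]
scene slide 0.42 [0.6419 0.1306 0.0372]
scene dispenser 0.76 [ 0.6411  0.019  -0.004 ]
wrist dish_a 0.95 [0.5148 0.0143 0.0003]
wrist dish_a 0.94 [0.7597 0.1273 0.0002]
wrist dish_a 0.93 [ 0.51    0.1192 -0.0035]
wrist dish_a 0.76 [ 0.7483  0.0145 -0.0008]
wrist dish_a 0.73 [0.4199 0.2373 0.0291]
wrist dispenser 0.63 [ 0.6363  0.0184 -0.    ]
```

View pics/end.png

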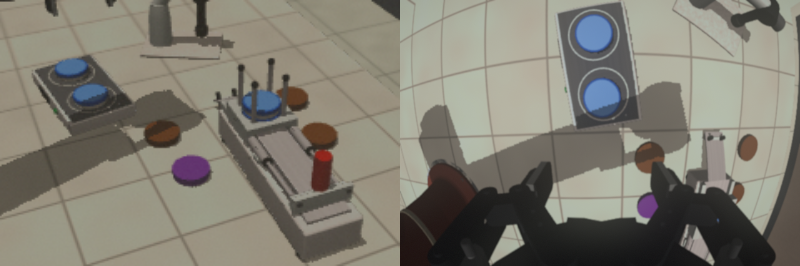

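The dish lies flat inside the free ring (right half, (603,98)). The slide is home and the rest is unmoved, so I'm handing the job in.

```bash
python3 -c "
from plant import manip
print(manip.job_done())"
```

```text
the job is handed in; nothing more can be done
None
```

One dish was dispensed and set down level inside the free ring, the slide sprang home by itself, nothing else visibly moved, and the job was handed in after about 26 s; the hand-in returned no verdict.

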